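# Seat the keyed mixing tray on its turntable

### The job

The washed mixing tray was put back on its turntable without being lined up and is still riding up on the spring catch. With the closed fingertips turn it, without gripping or lifting it, until the notch in its rim is over the locating pin (the red mark on the turntable shows where the pin is), then press gently down on its hub until it clicks fully home and lies level. Leave the jar, the small tin and the putty rubber where they are.

Things in the scene. Friction and masses are not known exactly. Their poses are not given: they have to be found in the camera images.
- turntable: low banding wheel fixed on the table, brake on: it does not turn. Dark cast foot, grey wheel head 216 mm across, its flat top 58 mm above the table. Origin on its axis at the underside of the foot; z up, x towards the pin. Inside the tray's hub a steel spindle stands on the axis. A red index mark on the wheel head's edge, just outside the tray's rim, shows the pin's direction.
- pin_tip (a point): tip of the brass locating pin, 10 mm thick with a conical point, 88 mm from the turntable's axis, tip 8.5 mm above the wheel head (66.5 mm above the table). Hidden under the tray until the notch is over it.
- tray: white round mixing tray, 200 mm across, 24 mm high, 0.35 kg, loose; turns freely either way about the spindle. Origin on its axis at the level of its feet; z up, x towards its notch. Height of the origin: 66 mm above the table while it rides on the catch, 58 mm when home. Six open compartments of 60 degrees between radial ribs; see point compartment. At x a 23 mm wide land with a red line holds the notch.
- notch (a point): middle of the notch, a slot 13 mm wide, open at the rim and cut through floor and rim from 74 mm outwards. This point is 88 mm from the tray's axis, at the underside of the floor (2 mm above the tray's origin). The tray goes home only with this point over the pin tip; the pin's point leads it in when it is 3 mm off or less.
- hub_top (a point): centre of the flat round top of the tray's hub, 40 mm across, on the axis, 37 mm above the tray's origin: the place to press. 103 mm above the table at the start, 95 mm when home. Six spring balls round the spindle carry the tray; a push of about 8 N (6 to 10) takes it over them and it goes 8 mm down onto the wheel head and stays.
- jar_gold: clear glass jar with a gold lid, 91 mm across, 124 mm high, standing to the right of the turntable; origin at the centre of its underside. Not to be moved.
- dipper_1: small open round tin, 50 mm across, 21 mm high, on the table near the turntable; origin at the centre of its underside. Not to be moved.
- putty_rubber: grey putty rubber, 26 x 42 x 12 mm, lying on the table near the turntable; origin at the centre of its underside. Not to be moved.
- compartment (a point): middle of one compartment's floor, 66 mm from the tray's axis, 30 degrees anticlockwise of the notch seen from above, 7 mm above the tray's origin. The other five follow every 60 degrees. About 60 mm wide here, open from 24 to 95 mm from the axis. The ribs either side are upright, 4 mm thick, hub to rim, 16 mm high above the floor: a fingertip set down here can push one round.

How it is judged:
By the outcome, as a careful person would: the job done as asked, in the order asked, and still so for the second after the job is handed in, with the robot touching nothing.
It also fails if it takes over 51 s, if anything falls off the work surface, if the arm or the gripper's body presses on something with over 40 N, if the wrist force passes 120 N, or if a joint passes its speed limit or range.

### The arm

A 6-joint arm with a two-finger parallel gripper is mounted at the origin on a cart in front of the work surface, level with it; the furniture and walls round the work are solid. World frame = base frame: x ahead of the robot, y to its left, z up, the work surface at z = 0. Lengths are in m, angles in rad, forces in N, time in s.
With the tool pointing down it reaches from about 0.35 to 0.85 m from the base axis. Payload 8.1 kg.
Tool frame: the origin (TCP) lies at the very end of the fingers, on their centre line; the grasp point (between the pads) lies 19 mm behind it; x points along the fingers, y is the direction in which the jaws open and shut, and the axes are right-handed (so a half turn about x gives the same grasp; the last joint's range is limited). The gripper opens to 93 mm and grips with 3 to 60 N. Pads are 15 mm wide; open, the fingers measure 128 mm over their backs; the gripper's body (75 mm by 188 mm) begins 65 mm behind the grasp point.
Start: joints at [1.261, 0.13, 1.488, -0, 1.523, -0.085], TCP at [0.134, 0.585, 0.219] pointing down, gripper open.
Joint ranges: [-2.96, 2.96], [-0.89, 2.26], [0.02, 2.5], [-1.34, 4.48], [0, 2.73], [-2.66, 2.66]. Speed limits (rad/s): [2.39, 2.39, 2.79, 3.14, 3.14, 3.14].

### API

Orientations are given as a rotation vector (axis times angle).
In Python, from plant import * gives the robot as it stands. The module is installed in compiled form; this text tells all that it offers.
- The arm moves only by the tool apply_moves, never from a script. Its argument "series" is a list of rows, each an object with "jaw": the gripper's target within -1 to 1 (shut at 1, half-way at 0, fully open at -1); "linear": the shift along the tool's x, y, z normalised to -1 to 1, where 1 is 0.6 m, a list of three; "roll": the turn about the tool's x normalised to -1 to 1, where 1 is 30 degrees. A call has 1 to 20 rows; each row is the pose to reach, as a shift and turn from the pose measured when the call began, along the tool's axes at that moment; what a row does not reach only later rows make up. A row lasts 1/8 s, in which the tool goes at most 62.5 mm and 10.7 degrees, less where a joint would pass 70% of its speed; a pose out of reach is approached as far as the arm can. A call with a number of a shift or a turn outside -1 to 1 is refused whole. A call with a gripper value outside its range is refused whole. The fingers move at their own pace and stop on an object; "force" is the grip in N (left out, the last holds). Time passes only in rows, so rows that repeat a pose let the fingers close. It gives the time, the measured TCP pose, the force and the opening at its end, in the units of the state.
- read_state(): the state, without advancing time (a new reading comes with each control period).
- read_camera(name): name is "side" or "top"; returns a dict with "pixels" (480x640x3 uint8, blue, green, red), "intrinsics" (3x3 intrinsics, pixels), "rvec" (rotation vector, rad) and "tvec" (3), from world to camera coordinates, as OpenCV has them. Camera axes: x right, y down, z forward; pixel columns grow to the right and rows downward; lengths in m; the calibration is good to about 2 mm. A picture is of the moment at which its call begins. There is no depth.
- close_job(): hands the job in, once; it reports no verdict.
The state is a dict: "t": time; "q": joint angles; "dq": joint speeds; "joint_torque": joint torques, N m; "tool_pos": TCP position; "orientation": TCP orientation; "force": force on the tool from outside, world axes, zero at the start; "wrist_torque": the same for the moment, N m; "opening": finger opening in m.
Only numpy, scipy, OpenCV 4.12 (cv2) and the standard library are available. Lean on these libraries where they do the work, as an engineer would, in place of code of your own. Each camera call takes 0.05 s, during which the arm holds its last target. There are 200 camera calls.

## Working session

There is one attempt and no reset: what is moved stays moved. The work goes in short steps, Python scripts to look and compute and a tool call to move; the robot and the scene stay as the last step left them, time stands still between calls to the robot, and variables do not carry over. Pictures are saved under pics/ and viewed, about 8 in all and at most 12, crops included, and the job is handed in when it is done.

Besides the shell and the picture viewer there is one more tool, called after "Call:" as name(argument=value, ...), one argument or row to a line, values as JSON. apply_moves: Moves the arm, as the interface text tells. Its arguments: {"type":"object","properties":{"series":{"type":"array"},"force":{"type":"number"}},"required":["series"]}

```bash
mkdir -p pics; cat > h.py <<'E'
from plant import *
import numpy as np, cv2
def cam(n, save=None):
    c=read_camera(n); c['R']=cv2.Rodrigues(np.array(c['rvec'],float))[0]; c['K']=np.array(c['intrinsics'],float); c['t']=np.array(c['tvec'],float).ravel()
    if save: cv2.imwrite('pics/'+save,c['pixels'])
    return c
def onplane(c,uv,z):
    d=c['R'].T@np.linalg.solve(c['K'],np.array([uv[0],uv[1],1.])); o=-c['R'].T@c['t']
    return o+d*(z-o[2])/d[2]
def proj(c,p):
    q=c['K']@(c['R']@np.array(p,float)+c['t']); return q[:2]/q[2]
E
python3 - <<'E'
from h import *
s=read_state(); print({k:np.round(v,3) for k,v in s.items()})
for n in('top','side'):
    c=cam(n,n+'0.png'); print(n,-c['R'].T@c['t'],c['K'][0,0], c['R'][2])
E
```

```text
{'t': np.float64(0.0), 'q': array([ 1.261,  0.131,  1.489,  0.   ,  1.523, -0.085]), 'dq': array([ 0.001, -0.002,  0.001,  0.001, -0.002,  0.002]), 'joint_torque': array([ 0.0000e+00, -5.5983e+01, -4.9176e+01,  7.7000e-02,  3.5000e-02,
       -0.0000e+00]), 'tool_pos': array([0.134, 0.584, 0.218]), 'orientation': array([ 0.175,  1.564, -0.178]), 'force': array([-0.649,  0.004,  0.189]), 'wrist_torque': array([-0.008, -0.01 ,  0.046]), 'opening': np.float64(0.093)}
top [ 0.44035316 -0.04950449  1.06432657] 511.41182665768446 [ 0.04548568  0.01341134 -0.99887496]
side [ 0.22863896 -1.16246962  1.01760333] 611.7813471703655 [ 0.18942875  0.75568357 -0.62694424]
```

View pics/top0.png

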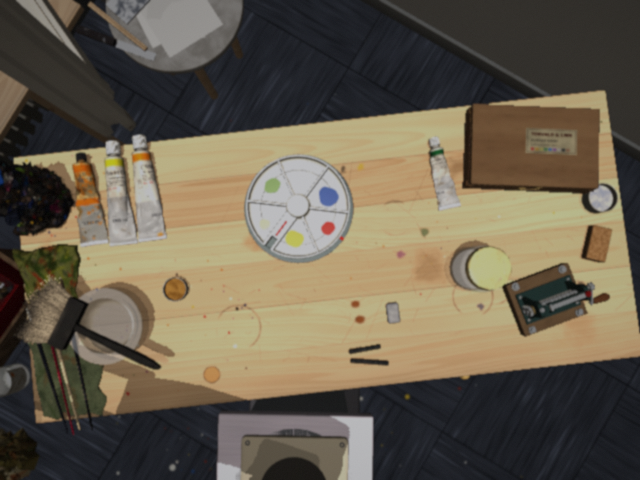

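View pics/side0.png

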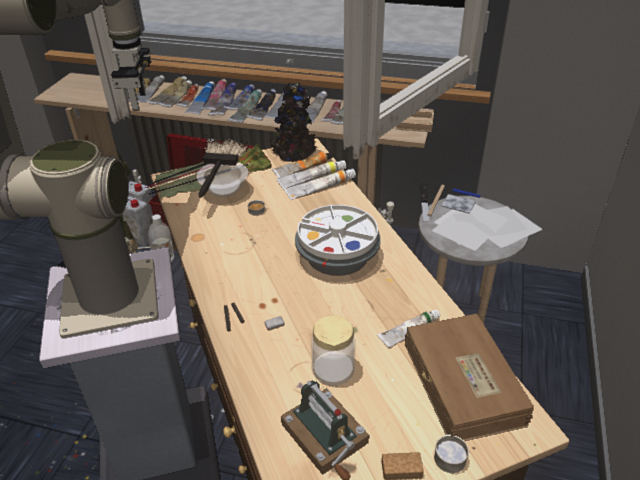

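The top view shows the tray centre near (299,208), the notch land with its red line near (272,240), and a possible red index mark near (341,238). The jar is at (480,268), the tin at (176,289) and the putty at (393,313). I'll measure these now.

```bash
python3 - <<'E'
from h import *
c=cam('top'); im=c['pixels']
print('tcp px',proj(c,read_state()['tool_pos']), 'base',proj(c,[0,0,0]))
hsv=cv2.cvtColor(im,cv2.COLOR_BGR2HSV)
roi=np.zeros(im.shape[:2],np.uint8); cv2.circle(roi,(299,208),62,255,-1)
# tray+head outline: low saturation
m=((hsv[...,1]<60)*255).astype(np.uint8)&roi
m=cv2.morphologyEx(m,cv2.MORPH_CLOSE,np.ones((15,15)))
k=max(cv2.findContours(m,0,1)[0],key=cv2.contourArea); (x,y),r=cv2.minEnclosingCircle(k); print('grey outline',x,y,r,cv2.fitEllipse(k))
for z in(.058,.09): print(z,onplane(c,(x,y),z), onplane(c,(x+r,y),z)-onplane(c,(x,y),z))
red=(((hsv[...,0]<8)|(hsv[...,0]>172))&(hsv[...,1]>90)&(hsv[...,2]>60)).astype(np.uint8)*255&roi
n,l,st,ce=cv2.connectedComponentsWithStats(red)
for i in range(1,n): print(st[i],ce[i].round(1),onplane(c,ce[i],.058).round(4),onplane(c,ce[i],.075).round(4))
for nm,p in dict(jar=(482,268),tin=(176,289),putty=(393,313)).items(): print(nm,onplane(c,p,.0).round(3))
cv2.imwrite('pics/crop1.png',cv2.resize(im[140:280,225:375],None,fx=4,fy=4,interpolation=cv2.INTER_CUBIC))
E
```

```text
tcp px [-67.26748861 453.66077915] base [293.87919208 489.27372287]
grey outline 298.12200927734375 208.09616088867188 54.6668815612793 ((298.1560974121094, 208.0164031982422), (107.77066040039062, 108.06743621826172), 177.86558532714844)
0.058 [ 5.69253844e-01 -1.41679342e-04  5.80000000e-02] [ 0.00178668 -0.10804096  0.        ]
0.09 [ 0.56515495 -0.00171136  0.09      ] [ 0.00172986 -0.10460539  0.        ]
[277 222   9  12  14] [281.  227.7] [0.5298 0.0329 0.058 ] [0.5282 0.0315 0.075 ]
[322 222  13  13 126] [327.8 227.8] [ 0.5312 -0.0594  0.058 ] [ 0.5297 -0.0592  0.075 ]
[340 236   4   4  12] [341.3 237.8] [ 0.5119 -0.0865  0.058 ] [ 0.5107 -0.0859  0.075 ]
jar [ 0.458 -0.381  0.   ]
tin [0.403 0.254 0.   ]
putty [ 0.362 -0.198  0.   ]
```

View pics/crop1.png

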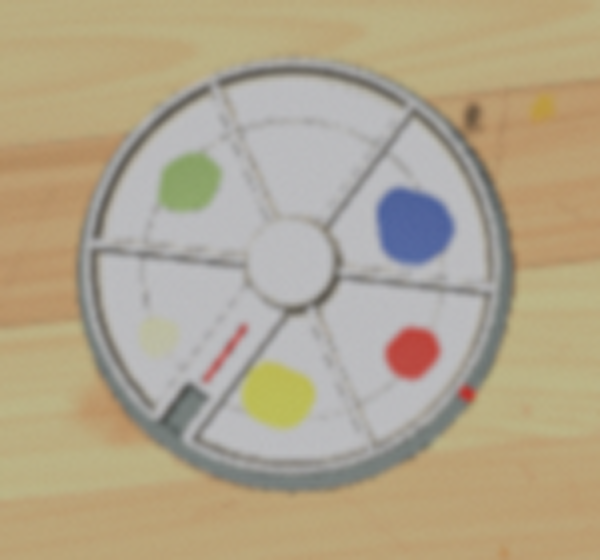

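The head outline radius comes out at 108.0 mm, which matches, so the axis is at about (0.569, 0.000). The red mark, at crop (467,394), lies at about -124°. The notch, at crop (185,408), lies at about 142°. The tray therefore needs about +94° (anticlockwise). Next I'll work out the approach in tool axes.

```bash
cat >> h.py <<'E'
from scipy.spatial.transform import Rotation as Ro
AX=np.array([.5693,-.0001])
def lin(p):
    "linear command to world point p from the present pose"
    s=read_state(); R=Ro.from_rotvec(s['orientation']).as_matrix()
    return (R.T@(np.array(p)-s['tool_pos'])/.6).round(4)
def yaw():
    R=Ro.from_rotvec(read_state()['orientation']).as_matrix(); return R, np.degrees(np.arctan2(R[1,1],R[0,1]))
def pol(r,a,z): a=np.radians(a); return [AX[0]+r*np.cos(a),AX[1]+r*np.sin(a),z]
E
python3 - <<'E'
from h import *
R,y=yaw(); print(R.round(3),'tool y heading',y)
c=cam('top')
for nm,uv,z in(('hub',(298.25,205.5),.103),('notch',(271.25,242),.07),('line',(281,227.7),.073),('mark',(341.3,237.8),.058)):
    p=onplane(c,uv,z); d=p[:2]-AX; print(nm,p.round(4),np.hypot(*d).round(4),np.degrees(np.arctan2(d[1],d[0])).round(1))
s=read_state()['tool_pos']
print('up',lin([s[0],s[1],.33]))
for a in(-68,): print(a,pol(.07,a,.33),lin(pol(.07,a,.33)),lin(pol(.07,a,.14)))
E
```

```text
[[-0.     0.223  0.975]
 [-0.001  0.975 -0.223]
 [-1.    -0.001 -0.   ]] tool y heading 77.12160540778635
hub [ 0.5684 -0.0025  0.103 ] 0.0025 -110.1
notch [0.5004 0.0504 0.07  ] 0.0854 143.8
line [0.5285 0.0317 0.073 ] 0.0518 142.1
mark [ 0.5118 -0.0864  0.058 ] 0.1037 -123.6
up [-0.1867 -0.0002 -0.    ]
-68 [np.float64(0.5955224615391139), np.float64(-0.06500286981967512), 0.33] [-0.1858 -0.884   0.9918] [ 0.1309 -0.8837  0.9918]
```

```bash
python3 - <<'E'
from h import *
print(lin(pol(.07,-6,.33)),lin(pol(.07,-6,.15)))
E
```

```text
[-0.1859 -0.7743  1.0409] [ 0.1141 -0.774   1.0409]
```

Call:
apply_moves(
  series=[
    {"jaw": 1, "linear": [-0.1, 0, 0], "roll": 0},
    {"jaw": 1, "linear": [-0.187, 0, 0], "roll": 0},
    {"jaw": 1, "linear": [-0.187, -0.09, 0.11], "roll": 0.2},
    {"jaw": 1, "linear": [-0.187, -0.15, 0.19], "roll": 0.4},
    {"jaw": 1, "linear": [-0.187, -0.21, 0.27], "roll": 0.6},
    {"jaw": 1, "linear": [-0.187, -0.27, 0.35], "roll": 0.8},
    {"jaw": 1, "linear": [-0.187, -0.33, 0.43], "roll": 1},
    {"jaw": 1, "linear": [-0.187, -0.39, 0.51], "roll": 1},
    {"jaw": 1, "linear": [-0.187, -0.45, 0.59], "roll": 1},
    {"jaw": 1, "linear": [-0.187, -0.51, 0.67], "roll": 1},
    {"jaw": 1, "linear": [-0.187, -0.57, 0.75], "roll": 1},
    {"jaw": 1, "linear": [-0.187, -0.63, 0.83], "roll": 1},
    {"jaw": 1, "linear": [-0.187, -0.69, 0.91], "roll": 1},
    {"jaw": 1, "linear": [-0.187, -0.75, 1], "roll": 1},
    {"jaw": 1, "linear": [-0.187, -0.77, 1], "roll": 1},
    {"jaw": 1, "linear": [-0.187, -0.77, 1], "roll": 1},
    {"jaw": 1, "linear": [-0.187, -0.77, 1], "roll": 1},
  ],
  force=20,
)

```text
t: 2.33
tool_pos: [0.6151, 0.0018, 0.3315]
orientation: [0.584, 1.49, -0.585]
force: [-0.6, -0.6, 0.4]
opening: 0.0008
```

```bash
python3 - <<'E'
from h import *
s=read_state(); print(s['t'],s['tool_pos'],s['q'],s['opening'],s['force'],yaw()[1],lin(pol(.07,-6,.15)))
E
```

```text
2.325 [0.61514466 0.00182619 0.33152221] [-7.99638153e-02  1.53696190e-01  1.25930006e+00 -6.51079248e-04
  1.72774179e+00 -9.03570663e-01] 0.0007648099265959334 [-0.58086958 -0.60596461  0.37154357] 47.18335064749672 [0.3026 0.0156 0.0392]
```

Call:
apply_moves(
  series=[
    {"jaw": 1, "linear": [0.09, 0.016, 0.039], "roll": 0.33},
    {"jaw": 1, "linear": [0.18, 0.016, 0.039], "roll": 0.67},
    {"jaw": 1, "linear": [0.27, 0.016, 0.039], "roll": 1},
    {"jaw": 1, "linear": [0.302, 0.016, 0.039], "roll": 1},
    {"jaw": 1, "linear": [0.302, 0.016, 0.039], "roll": 1},
    {"jaw": 1, "linear": [0.302, 0.016, 0.039], "roll": 1},
  ],
)

```text
t: 3.08
tool_pos: [0.6407, -0.0069, 0.1539]
orientation: [0.985, 1.332, -0.981]
force: [0.3, 0.3, 0.4]
opening: 0.0002
```

```bash
python3 - <<'E'
from h import *
s=read_state(); print(s['t'],s['tool_pos'],s['force'],yaw()[1],lin(pol(.07,-6,.15)),lin(pol(.07,-6,.079)))
c=cam('top'); cv2.imwrite('pics/t2.png',cv2.resize(c['pixels'][120:290,215:385],None,fx=3.5,fy=3.5,interpolation=cv2.INTER_CUBIC))
print(proj(c,s['tool_pos']))
E
```

```text
3.075 [ 0.64073097 -0.00689676  0.15389211] [0.31354351 0.29800882 0.43840593] 17.34431382797675 [ 0.0065 -0.0032 -0.0001] [ 0.1248 -0.0038 -0.0004]
[300.18079585 161.73955748]
```

Call:
apply_moves(
  series=[
    {"jaw": 1, "linear": [0.007, -0.004, 0], "roll": 0.35},
    {"jaw": 1, "linear": [0.007, -0.004, 0], "roll": 0.78},
    {"jaw": 1, "linear": [0.007, -0.004, 0], "roll": 0.78},
    {"jaw": 1, "linear": [0.05, -0.004, 0], "roll": 0.78},
    {"jaw": 1, "linear": [0.09, -0.004, 0], "roll": 0.78},
    {"jaw": 1, "linear": [0.115, -0.004, 0], "roll": 0.78},
    {"jaw": 1, "linear": [0.123, -0.004, 0], "roll": 0.78},
    {"jaw": 1, "linear": [0.123, -0.004, 0], "roll": 0.78},
    {"jaw": 1, "linear": [0.123, -0.004, 0], "roll": 0.78},
  ],
)

```text
t: 4.25
tool_pos: [0.6399, -0.0079, 0.0815]
orientation: [1.29, 1.15, -1.282]
force: [-0.1, 0.3, 0.5]
opening: 0.0004
```

```bash
python3 - <<'E'
from h import *
s=read_state(); print(s['t'],s['tool_pos'],s['force'],yaw()[1])
c=cam('side'); u=proj(c,[.569,0,.08]).astype(int); print(proj(c,s['tool_pos'])-u)
cv2.imwrite('pics/s2.png',cv2.resize(c['pixels'][u[1]-70:u[1]+60,u[0]-75:u[0]+75],None,fx=4,fy=4,interpolation=cv2.INTER_CUBIC))
E
```

```text
4.25 [ 0.6399042  -0.00790473  0.08151058] [-0.07591426  0.26085824  0.46485028] -6.090512811387757
[28.95411854 -2.90470725]
```

View pics/s2.png

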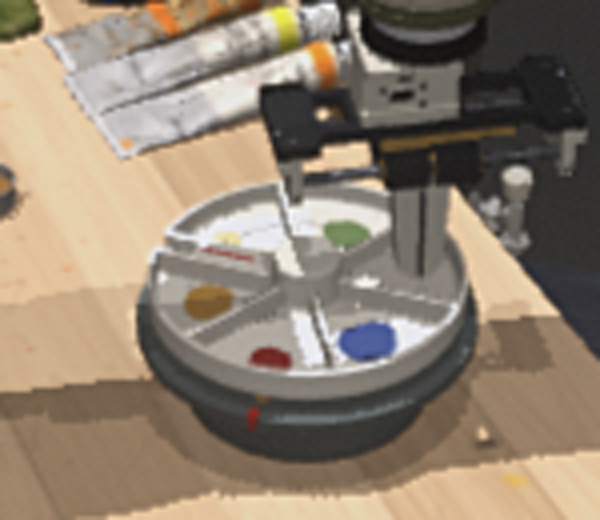

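The fingertip stands clear inside the white compartment between blue and green, at about (420,270) in the crop. The red mark is at (253,418). I'll start the push, 30° anticlockwise with the tool turning along.

Call:
apply_moves(
  series=[
    {"jaw": 1, "linear": [0.004, -0.0001, -0.0051], "roll": -0.083},
    {"jaw": 1, "linear": [0.004, -0.0004, -0.0102], "roll": -0.167},
    {"jaw": 1, "linear": [0.004, -0.001, -0.0152], "roll": -0.25},
    {"jaw": 1, "linear": [0.004, -0.0018, -0.0203], "roll": -0.333},
    {"jaw": 1, "linear": [0.004, -0.0028, -0.0253], "roll": -0.417},
    {"jaw": 1, "linear": [0.004, -0.004, -0.0302], "roll": -0.5},
    {"jaw": 1, "linear": [0.004, -0.0054, -0.0351], "roll": -0.583},
    {"jaw": 1, "linear": [0.004, -0.007, -0.0399], "roll": -0.667},
    {"jaw": 1, "linear": [0.004, -0.0089, -0.0447], "roll": -0.75},
    {"jaw": 1, "linear": [0.004, -0.0109, -0.0493], "roll": -0.833},
    {"jaw": 1, "linear": [0.004, -0.0132, -0.0539], "roll": -0.917},
    {"jaw": 1, "linear": [0.004, -0.0156, -0.0583], "roll": -1},
    {"jaw": 1, "linear": [0.004, -0.0156, -0.0583], "roll": -1},
  ],
)

```text
t: 5.92
tool_pos: [0.6346, 0.028, 0.0796]
orientation: [0.899, 1.37, -0.893]
force: [0.4, 0.8, -0.1]
opening: 0.0003
```

```bash
cat >> h.py <<'E'
def fing():
    s=read_state(); p=np.array(s['tool_pos']); d=p[:2]-AX
    print('t',s['t'],'z',p[2].round(4),'r',np.hypot(*d).round(4),'ang',np.degrees(np.arctan2(d[1],d[0])).round(1),'head',yaw()[1].round(1),'F',np.round(s['force'],1),'q6',s['q'][5].round(2))
def arc(dels,r=.07,z=None):
    "rows along the rim circle, dels = ccw degrees from present finger angle"
    s=read_state(); p=np.array(s['tool_pos']); d=p[:2]-AX; a=np.degrees(np.arctan2(d[1],d[0]))
    for e in dels: print(e,lin(pol(r,a+e,z or p[2])),'roll',round(-(a+e-yaw()[1])/30,3))
E
python3 -c "
from h import *
fing(); arc(range(0,31,5),z=.0785)"
```

```text
t 5.925 z 0.0796 r 0.0711 ang 23.3 head 23.9 F [ 0.4  0.8 -0.1] q6 -0.45
0 [ 0.0019 -0.0019 -0.    ] roll 0.022
5 [ 0.0018 -0.0022 -0.0102] roll -0.145
10 [ 0.0018 -0.0034 -0.0203] roll -0.311
15 [ 0.0017 -0.0055 -0.0303] roll -0.478
20 [ 0.0016 -0.0084 -0.04  ] roll -0.645
25 [ 0.0016 -0.0122 -0.0495] roll -0.811
30 [ 0.0015 -0.0168 -0.0585] roll -0.978
```

Call:
apply_moves(
  series=[
    {"jaw": 1, "linear": [0.0015, -0.001, -0.0051], "roll": -0.083},
    {"jaw": 1, "linear": [0.0015, -0.002, -0.0102], "roll": -0.15},
    {"jaw": 1, "linear": [0.0015, -0.0028, -0.0152], "roll": -0.23},
    {"jaw": 1, "linear": [0.0015, -0.0034, -0.0203], "roll": -0.31},
    {"jaw": 1, "linear": [0.0015, -0.0044, -0.0253], "roll": -0.4},
    {"jaw": 1, "linear": [0.0015, -0.0055, -0.0303], "roll": -0.48},
    {"jaw": 1, "linear": [0.0015, -0.007, -0.0351], "roll": -0.56},
    {"jaw": 1, "linear": [0.0015, -0.0084, -0.04], "roll": -0.645},
    {"jaw": 1, "linear": [0.0015, -0.0102, -0.0448], "roll": -0.73},
    {"jaw": 1, "linear": [0.0015, -0.0122, -0.0495], "roll": -0.81},
    {"jaw": 1, "linear": [0.0015, -0.0144, -0.054], "roll": -0.9},
    {"jaw": 1, "linear": [0.0015, -0.0168, -0.0585], "roll": -0.98},
    {"jaw": 1, "linear": [0.0015, -0.0168, -0.0585], "roll": -0.98},
  ],
)

```text
t: 7.55
tool_pos: [0.6112, 0.0561, 0.0787]
orientation: [0.502, 1.503, -0.5]
force: [-0.3, 0.1, -0.4]
opening: 0.0002
```

```bash
python3 - <<'E'
from h import *
fing(); arc(range(0,31,5),z=.0785)
c=cam('top'); cv2.imwrite('pics/t3.png',cv2.resize(c['pixels'][120:290,215:385],None,fx=3.5,fy=3.5,interpolation=cv2.INTER_CUBIC))
E
```

```text
t 7.55 z 0.0787 r 0.0701 ang 53.3 head 53.3 F [-0.3  0.1 -0.4] q6 -0.92
0 [ 0.0003 -0.0002 -0.    ] roll -0.002
5 [ 0.0002 -0.0006 -0.0102] roll -0.168
10 [ 0.0001 -0.002  -0.0203] roll -0.335
15 [ 0.     -0.0042 -0.0302] roll -0.502
20 [-0.0001 -0.0072 -0.0399] roll -0.668
25 [-0.0002 -0.0112 -0.0493] roll -0.835
30 [-0.0003 -0.0159 -0.0583] roll -1.002
```

View pics/t3.png

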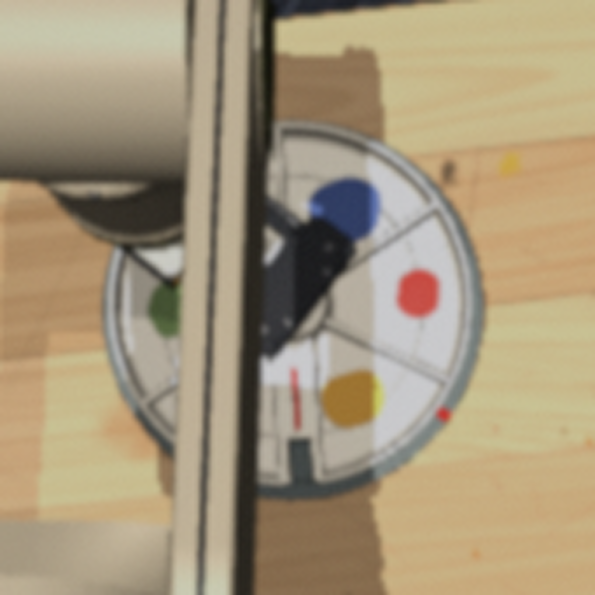

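The tray is turning. The notch is now at crop (300,460) with its red line at (296,400), and the mark is at (444,414), so about 55° remain.

Call:
apply_moves(
  series=[
    {"jaw": 1, "linear": [0, -0.0003, -0.0051], "roll": -0.083},
    {"jaw": 1, "linear": [0, -0.0006, -0.0102], "roll": -0.167},
    {"jaw": 1, "linear": [0, -0.0012, -0.0152], "roll": -0.25},
    {"jaw": 1, "linear": [0, -0.002, -0.0203], "roll": -0.333},
    {"jaw": 1, "linear": [0, -0.003, -0.0253], "roll": -0.417},
    {"jaw": 1, "linear": [0, -0.0042, -0.0302], "roll": -0.5},
    {"jaw": 1, "linear": [0, -0.0056, -0.0351], "roll": -0.583},
    {"jaw": 1, "linear": [0, -0.0072, -0.0399], "roll": -0.667},
    {"jaw": 1, "linear": [0, -0.0091, -0.0447], "roll": -0.75},
    {"jaw": 1, "linear": [0, -0.0112, -0.0493], "roll": -0.833},
    {"jaw": 1, "linear": [0, -0.0134, -0.0539], "roll": -0.917},
    {"jaw": 1, "linear": [0, -0.0159, -0.0583], "roll": -1},
    {"jaw": 1, "linear": [0, -0.0159, -0.0583], "roll": -1},
  ],
)

```text
t: 9.22
tool_pos: [0.5774, 0.0693, 0.0784]
orientation: [0.093, 1.56, -0.094]
force: [0.3, 0.4, 0.1]
opening: 0.0004
```

```bash
cat >> h.py <<'E'
def angles(c,dz=0.008):
    "angles of red mark and red line on the land seen from the top camera (dz: tray height above home)"
    im=c['pixels']; hsv=cv2.cvtColor(im,cv2.COLOR_BGR2HSV)
    red=(((hsv[...,0]<8)|(hsv[...,0]>170))&(hsv[...,1]>80)&(hsv[...,2]>50)).astype(np.uint8)*255
    n,l,st,ce=cv2.connectedComponentsWithStats(red); out=[]
    for i in range(1,n):
        for nm,z,lo,hi in(('mark',.058,.099,.109),('line',.065+dz,.03,.073)):
            p=onplane(c,ce[i],z); d=p[:2]-AX
            if lo<np.hypot(*d)<hi and 4<st[i][4]<60: print(nm,st[i],ce[i].round(1),'r',np.hypot(*d).round(4),'ang',np.degrees(np.arctan2(d[1],d[0])).round(2))
E
python3 - <<'E'
from h import *
fing(); arc(range(0,31,5),z=.0785); angles(cam('top'))
E
```

```text
t 9.225 z 0.0784 r 0.0699 ang 83.3 head 83.2 F [0.3 0.4 0.1] q6 -1.42
0 [-0.0002  0.0002  0.    ] roll -0.004
5 [-0.0003 -0.0002 -0.0102] roll -0.17
10 [-0.0004 -0.0016 -0.0203] roll -0.337
15 [-0.0005 -0.0038 -0.0302] roll -0.504
20 [-0.0006 -0.0069 -0.0399] roll -0.67
25 [-0.0007 -0.0108 -0.0493] roll -0.837
30 [-0.0007 -0.0155 -0.0583] roll -1.004
line [308 222  10  14  28] [312.2 228.4] r 0.0504 ang -144.97
mark [340 236   4   5  13] [341.3 237.9] r 0.1039 ang -123.75
```

Call:
apply_moves(
  series=[
    {"jaw": 1, "linear": [0, -0.0001, -0.0051], "roll": -0.083},
    {"jaw": 1, "linear": [0, -0.0002, -0.0102], "roll": -0.167},
    {"jaw": 1, "linear": [0, -0.0008, -0.0152], "roll": -0.25},
    {"jaw": 1, "linear": [0, -0.0016, -0.0203], "roll": -0.333},
    {"jaw": 1, "linear": [0, -0.0026, -0.0253], "roll": -0.417},
    {"jaw": 1, "linear": [0, -0.0038, -0.0302], "roll": -0.5},
    {"jaw": 1, "linear": [0, -0.0048, -0.0331], "roll": -0.55},
    {"jaw": 1, "linear": [0, -0.0056, -0.036], "roll": -0.6},
    {"jaw": 1, "linear": [0, -0.0056, -0.036], "roll": -0.6},
    {"jaw": 1, "linear": [0, -0.0056, -0.036], "roll": -0.6},
  ],
)

```text
t: 10.52
tool_pos: [0.5557, 0.0685, 0.0781]
orientation: [-0.154, 1.557, 0.151]
force: [0.7, -1.0, 0.2]
opening: 0.0007
```

```bash
python3 - <<'E'
from h import *
fing(); arc([0,1,2,3,4,5],z=.0785); c=cam('top'); angles(c)
cv2.imwrite('pics/t4.png',cv2.resize(c['pixels'][170:270,260:375],None,fx=6,fy=6,interpolation=cv2.INTER_CUBIC))
E
```

```text
t 10.525 z 0.0781 r 0.07 ang 101.2 head 101.1 F [ 0.7 -1.   0.2] q6 -1.73
0 [-0.0006  0.      0.    ] roll -0.004
1 [-0.0006  0.     -0.002 ] roll -0.037
2 [-0.0006 -0.     -0.0041] roll -0.071
3 [-0.0007 -0.0001 -0.0061] roll -0.104
4 [-0.0007 -0.0003 -0.0081] roll -0.137
5 [-0.0007 -0.0004 -0.0102] roll -0.171
line [313 218  13  11  19] [318.4 223. ] r 0.0509 ang -126.69
mark [339 236   5   5  16] [340.9 237.8] r 0.1031 ang -123.82
```

View pics/t4.png

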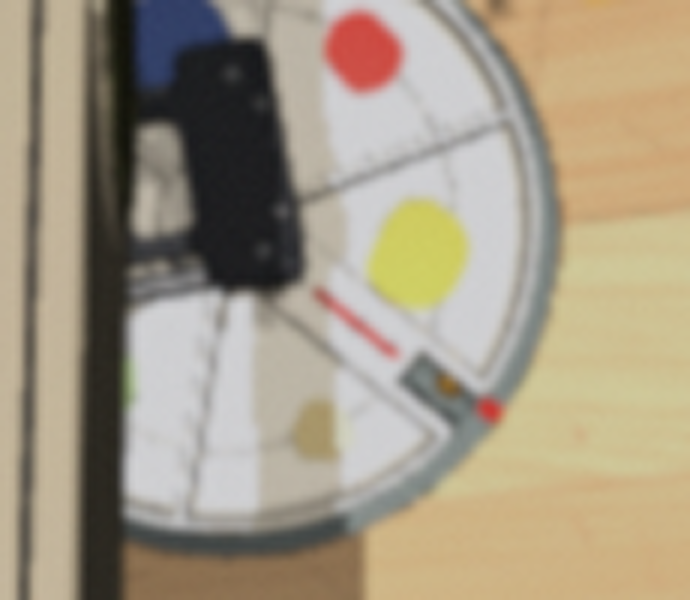

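The pin shows inside the notch at crop (448,385), near the slot's anticlockwise edge. The slot midline passes about 2 px beyond it. Both the picture and the angles (-126.7° against -123.8°) say about 3° more.

Call:
apply_moves(
  series=[
    {"jaw": 1, "linear": [0, 0, -0.002], "roll": -0.035},
    {"jaw": 1, "linear": [0, 0, -0.004], "roll": -0.07},
    {"jaw": 1, "linear": [0, -0.0001, -0.006], "roll": -0.1},
    {"jaw": 1, "linear": [0, -0.0001, -0.006], "roll": -0.1},
    {"jaw": 1, "linear": [0, -0.0001, -0.006], "roll": -0.1},
  ],
)

```text
t: 11.2
tool_pos: [0.5521, 0.0678, 0.0781]
orientation: [-0.195, 1.554, 0.191]
force: [-0.0, 0.0, -0.8]
opening: 0.0005
```

```bash
python3 - <<'E'
from h import *
fing(); c=cam('top'); angles(c)
im=cv2.resize(c['pixels'][200:250,300:350],None,fx=12,fy=12,interpolation=cv2.INTER_CUBIC)
cv2.imwrite('pics/t5.png',im)
E
```

```text
t 11.2 z 0.0781 r 0.07 ang 104.2 head 104.1 F [-0.   0.  -0.8] q6 -1.79
line [314 218  13  10  17] [319.6 222.2] r 0.0518 ang -123.75
mark [339 236   5   5  16] [340.9 237.8] r 0.1031 ang -123.82
```

View pics/t5.png

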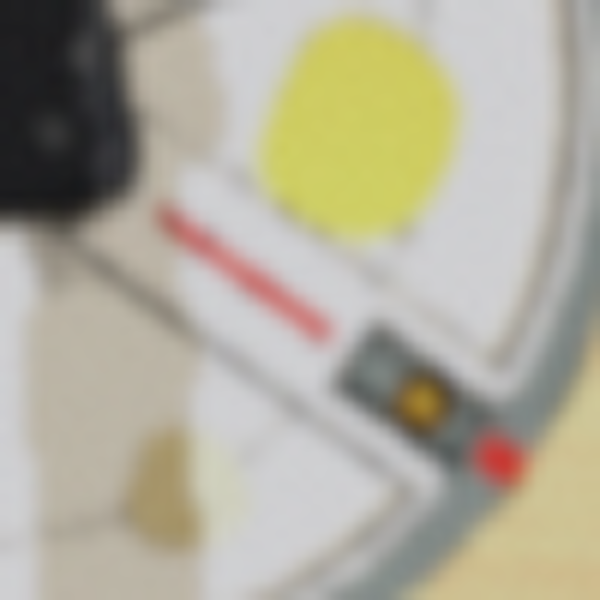

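The notch is centred on the pin: the pin is at crop (423,400) and the line extended passes (423,403). The angles are -123.75° and -123.8°. I'll back off 4 mm, then lift straight up.

Call:
apply_moves(
  series=[
    {"jaw": 1, "linear": [0, 0, 0.003], "roll": 0},
    {"jaw": 1, "linear": [0, 0, 0.007], "roll": 0},
    {"jaw": 1, "linear": [0, 0, 0.007], "roll": 0},
    {"jaw": 1, "linear": [-0.04, 0, 0.007], "roll": 0},
    {"jaw": 1, "linear": [-0.09, 0, 0.007], "roll": 0},
    {"jaw": 1, "linear": [-0.09, 0, 0.007], "roll": 0},
    {"jaw": 1, "linear": [-0.09, 0, 0.007], "roll": 0},
  ],
)

```text
t: 12.12
tool_pos: [0.5554, 0.0689, 0.1313]
orientation: [-0.195, 1.554, 0.192]
force: [-0.8, 0.1, 0.4]
opening: -0.0001
```

```bash
python3 - <<'E'
from h import *
fing(); print(lin([.569,-.001,.125]),lin([.569,-.001,.109])); angles(cam('top'))
E
```

```text
t 12.125 z 0.1313 r 0.0704 ang 101.4 head 104.1 F [-0.8  0.1  0.4] q6 -1.78
[ 0.0109 -0.1185 -0.0065] [ 0.0376 -0.1184 -0.0067]
line [314 218  13  10  20] [319.  221.9] r 0.0507 ang -123.92
mark [339 236   5   5  16] [340.9 237.8] r 0.1031 ang -123.82
```

Call:
apply_moves(
  series=[
    {"jaw": 1, "linear": [0, -0.06, -0.003], "roll": 0},
    {"jaw": 1, "linear": [0, -0.1185, -0.0066], "roll": 0},
    {"jaw": 1, "linear": [0, -0.1185, -0.0066], "roll": 0},
    {"jaw": 1, "linear": [0, -0.1185, -0.0066], "roll": 0},
    {"jaw": 1, "linear": [0.02, -0.1185, -0.0066], "roll": 0},
    {"jaw": 1, "linear": [0.037, -0.1185, -0.0066], "roll": 0},
    {"jaw": 1, "linear": [0.037, -0.1185, -0.0066], "roll": 0},
    {"jaw": 1, "linear": [0.037, -0.1185, -0.0066], "roll": 0},
  ],
)

```text
t: 13.18
tool_pos: [0.5685, -0.0009, 0.1087]
orientation: [-0.195, 1.556, 0.192]
force: [0.4, 0.3, 1.1]
opening: 0.0004
```

```bash
python3 - <<'E'
from h import *
fing(); print(read_state()['tool_pos'],[lin([.569,-.001,z])for z in(.103,.095)]); angles(cam('top'))
c=cam('side'); u=proj(c,[.569,0,.08]).astype(int)
cv2.imwrite('pics/s3.png',cv2.resize(c['pixels'][u[1]-60:u[1]+50,u[0]-60:u[0]+60],None,fx=5,fy=5,interpolation=cv2.INTER_CUBIC))
E
```

```text
t 13.175 z 0.1087 r 0.0011 ang -135.2 head 104.1 F [0.4 0.3 1.1] q6 -1.91
[ 0.56851385 -0.00088044  0.10865333] [array([ 0.0094, -0.0004,  0.0007]), array([ 0.0228, -0.0003,  0.0006])]
mark [339 236   5   5  19] [341.2 237.8] r 0.1035 ang -123.77
```

View pics/s3.png

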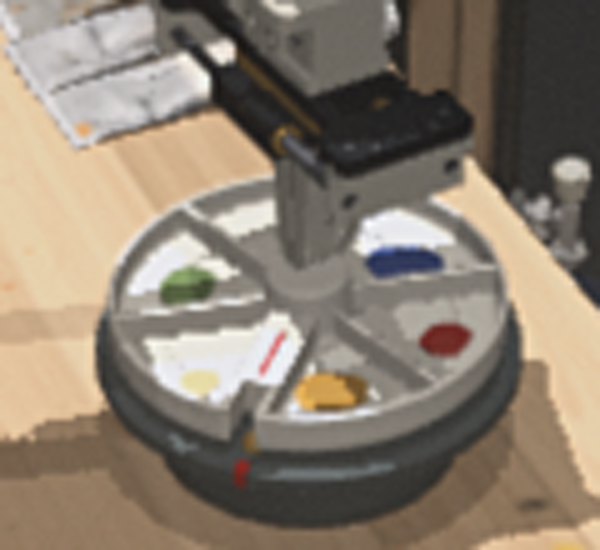

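The fingertips stand over the middle of the hub at crop (305,270), and the notch, pin and mark line up near (245,440). I'll press down slowly, in steps of about 0.6 mm.

Call:
apply_moves(
  series=[
    {"jaw": 1, "linear": [0.004, 0, 0.0006], "roll": 0},
    {"jaw": 1, "linear": [0.007, 0, 0.0006], "roll": 0},
    {"jaw": 1, "linear": [0.009, 0, 0.0006], "roll": 0},
    {"jaw": 1, "linear": [0.01, 0, 0.0006], "roll": 0},
    {"jaw": 1, "linear": [0.011, 0, 0.0006], "roll": 0},
    {"jaw": 1, "linear": [0.012, 0, 0.0006], "roll": 0},
    {"jaw": 1, "linear": [0.012, 0, 0.0006], "roll": 0},
  ],
)

```text
t: 14.15
tool_pos: [0.5702, -0.001, 0.1033]
orientation: [-0.196, 1.553, 0.191]
force: [-0.9, -0.5, 8.1]
opening: 0.0003
```

Call:
apply_moves(
  series=[
    {"jaw": 1, "linear": [0.003, 0, 0], "roll": 0},
    {"jaw": 1, "linear": [0.004, 0, 0], "roll": 0},
    {"jaw": 1, "linear": [0.005, 0, 0], "roll": 0},
    {"jaw": 1, "linear": [0.006, 0, 0], "roll": 0},
    {"jaw": 1, "linear": [0.007, 0, 0], "roll": 0},
    {"jaw": 1, "linear": [0.007, 0, 0], "roll": 0},
  ],
)

```text
t: 14.9
tool_pos: [0.5699, -0.001, 0.0985]
orientation: [-0.195, 1.554, 0.191]
force: [-0.4, -0.1, -0.4]
opening: 0.0001
```

Call:
apply_moves(
  series=[
    {"jaw": 1, "linear": [0.002, 0, 0], "roll": 0},
    {"jaw": 1, "linear": [0.004, 0, 0], "roll": 0},
    {"jaw": 1, "linear": [0.006, 0, 0], "roll": 0},
    {"jaw": 1, "linear": [0.0075, 0, 0], "roll": 0},
    {"jaw": 1, "linear": [0.0085, 0, 0], "roll": 0},
    {"jaw": 1, "linear": [0.0085, 0, 0], "roll": 0},
  ],
)

```text
t: 15.65
tool_pos: [0.5703, -0.001, 0.0949]
orientation: [-0.196, 1.553, 0.191]
force: [-3.8, 0.1, 12.2]
opening: 0.0002
```

Firm contact at 0.0949, which is the home height, at 12 N. Now I'll lift clear and check.

Call:
apply_moves(
  series=[
    {"jaw": 1, "linear": [-0.02, 0, 0], "roll": 0},
    {"jaw": 1, "linear": [-0.1, 0, 0], "roll": 0},
    {"jaw": 1, "linear": [-0.18, 0.05, 0], "roll": 0},
    {"jaw": 1, "linear": [-0.22, 0.15, 0], "roll": 0},
    {"jaw": 1, "linear": [-0.22, 0.25, 0], "roll": 0},
    {"jaw": 1, "linear": [-0.22, 0.35, 0], "roll": 0},
    {"jaw": 1, "linear": [-0.22, 0.45, 0], "roll": 0},
    {"jaw": 1, "linear": [-0.22, 0.5, 0], "roll": 0},
    {"jaw": 1, "linear": [-0.22, 0.5, 0], "roll": 0},
    {"jaw": 1, "linear": [-0.22, 0.5, 0], "roll": 0},
  ],
)

```text
t: 16.9
tool_pos: [0.4959, 0.2895, 0.2257]
orientation: [-0.196, 1.553, 0.191]
force: [-0.1, 0.2, -0.7]
opening: 0.0003
```

```bash
python3 - <<'E'
from h import *
fing(); t=cam('top','t9.png'); angles(t,0)
a=cv2.imread('pics/top0.png')
for nm,(x,y) in dict(jar=(482,268),tin=(176,289),putty=(393,313)).items():
    sl=np.s_[y-28:y+28,x-35:x+35]; print(nm,'mean diff',np.abs(a[sl].astype(int)-t['pixels'][sl]).mean().round(2))
c=cam('side'); u=proj(c,[.569,0,.08]).astype(int)
cv2.imwrite('pics/s9.png',np.hstack([cv2.resize(c['pixels'][u[1]-50:u[1]+50,u[0]-50:u[0]+50],(400,400),interpolation=cv2.INTER_CUBIC),cv2.resize(t['pixels'][150:265,240:355],(400,400),interpolation=cv2.INTER_CUBIC)]))
E
```

```text
t 16.9 z 0.2257 r 0.2987 ang 104.2 head 104.1 F [-0.1  0.2 -0.7] q6 -1.37
line [314 218  13  10  18] [320.2 222.7] r 0.0529 ang -123.14
mark [339 236   5   5  16] [340.9 237.8] r 0.1031 ang -123.82
jar mean diff 10.42
tin mean diff 17.63
putty mean diff 11.28
```

View pics/s9.png

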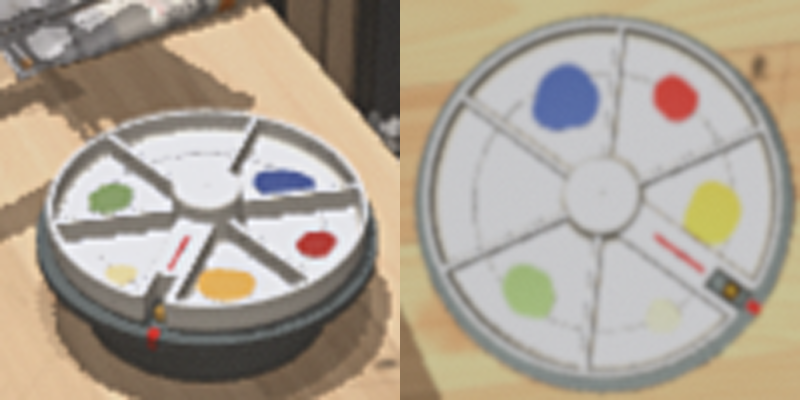

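The right half shows the notch, with the brass pin in it, next to the red mark at about (730,290)–(755,307). The left half shows the tray low on the wheel head. One last numeric check covers its height and whether the other things shifted, and then I hand in.

```bash
python3 - <<'E'
from h import *
t,s=cam('top'),cam('side')
def blobs(c,lo,hi,pt,smin):
    h=cv2.cvtColor(c['pixels'],cv2.COLOR_BGR2HSV); m=cv2.inRange(h,(lo,smin,40),(hi,255,255))
    n,l,st,ce=cv2.connectedComponentsWithStats(m); i=1+np.argmin([np.hypot(*(x-pt))+(50 if a[4]<20 else 0) for x,a in zip(ce[1:],st[1:])]); return ce[i]
P=lambda c:c['K']@np.c_[c['R'],c['t']]
def tri(a,b):
    X=cv2.triangulatePoints(P(t),P(s),np.array(a,float),np.array(b,float)).ravel(); return (X[:3]/X[3]).round(4)
# blue and green paint dots lie on the compartment floor: 65 mm home, 73 mm on the catch
for nm,lo,hi,a in(('blue',105,130,50+0*1),('green',38,75,-155+0)):
    ut=blobs(t,lo,hi,(287,178) if nm=='blue' else (277,233),70); us=blobs(s,lo,hi,(proj(s,onplane(t,ut,.068))),60)
    print(nm,ut.round(1),us.round(1),tri(ut,us))
a0,a1=cv2.imread('pics/top0.png',0).astype(np.float32),cv2.cvtColor(t['pixels'],cv2.COLOR_BGR2GRAY).astype(np.float32)
for nm,(x,y) in dict(jar=(482,268),tin=(176,289),putty=(393,313)).items():
    sl=np.s_[y-28:y+28,x-35:x+35]; print(nm,'shift px',cv2.phaseCorrelate(a0[sl].copy(),a1[sl].copy(),cv2.createHanningWindow((70,56),cv2.CV_32F)))
E
```

```text
blue [287.1 177.9] [355.9 224.9] [0.6264 0.0222 0.0695]
green [276.6 233.2] [313.2 229. ] [0.5179 0.0409 0.0655]
jar shift px ((0.07561044476256029, -0.06815132349148456), 0.8773691371635154)
tin shift px ((-0.3046051886265957, -0.03159268604017029), 0.7639491028255887)
putty shift px ((-0.03734787227627834, -0.02870541773400248), 0.8726854032940334)
```

The blue dot reads 4 mm above the green one, so I'll compare against the initial pictures, where the floor was at 73 mm, to separate calibration bias from tilt.

```bash
python3 - <<'E'
from h import *
t,s=cam('top'),cam('side'); P=lambda c:c['K']@np.c_[c['R'],c['t']]
def blob(im,lo,hi,pt):
    h=cv2.cvtColor(im,cv2.COLOR_BGR2HSV); m=cv2.inRange(h,(lo,75,40),(hi,255,255)); m=cv2.morphologyEx(m,cv2.MORPH_OPEN,np.ones((3,3)))
    n,l,st,ce=cv2.connectedComponentsWithStats(m); d=[np.hypot(*(x-pt))+(90 if a[4]<30 else 0) for x,a in zip(ce[1:],st[1:])]; i=1+int(np.argmin(d)); return ce[i],st[i][4]
def run(tag,it,is_,rot,z0):
    for nm,lo,hi,uv in(('blue',105,130,(328,196)),('green',38,75,(272,185)),('red',0,7,(328,228)),('yellow',20,34,(295,239))):
        p=onplane(t,uv,.073); d=p[:2]-AX; a=np.radians(rot); d=np.array([[np.cos(a),-np.sin(a)],[np.sin(a),np.cos(a)]])@d
        q=[*(AX+d),z0]; (a1,n1),(b1,n2)=blob(it,lo,hi,proj(t,q)),blob(is_,lo,hi,proj(s,q))
        X=cv2.triangulatePoints(P(t),P(s),a1.astype(float),b1.astype(float)).ravel(); print(tag,nm,n1,n2,(X[:3]/X[3]).round(4),'pred',np.round(q,3))
run('before',cv2.imread('pics/top0.png'),cv2.imread('pics/side0.png'),0,.073)
run('now',t['pixels'],s['pixels'],93.5,.065)
E
```

```text
before blue 266 102 [ 0.5918 -0.0585  0.0742] pred [ 0.592 -0.059  0.073]
before green 136 34 [0.6103 0.0514 0.0746] pred [0.612 0.051 0.073]
before red 132 38 [ 0.5297 -0.059   0.0756] pred [ 0.529 -0.06   0.073]
before yellow 222 61 [ 0.5281 -0.0142  0.2815] pred [0.507 0.004 0.073]
now blue 255 56 [0.626  0.0221 0.0697] pred [0.626 0.026 0.065]
now green 127 41 [0.5179 0.0409 0.0653] pred [0.516 0.039 0.065]
now red 127 47 [ 0.6291 -0.0398  0.0653] pred [ 0.631 -0.036  0.065]
now yellow 218 78 [ 0.5676 -0.061  -0.1702] pred [ 0.569 -0.063  0.065]
```

Green and red dropped from about 75 mm to 65.3 mm, on opposite sides, so the tray is home and level. Blue is partly hidden behind a rib in the side view: its area fell from 102 to 56 px, which biases its reading upwards. Yellow was mismatched. I'll hand in.

```bash
python3 -c "
from plant import *
close_job()"
```

```text
the job is handed in; nothing more can be done
```

The tray is home on its turntable, with its notch over the pin, and the job is handed in. It took about 17 s of the 51 s allowed.

**Turning:** With the closed fingertips in a compartment, I pushed one rib about 93° anticlockwise. The notch line ended at -123.8° and the red mark at -123.8°, with the pin visible in the middle of the notch. I then backed off and lifted clear.

**Pressing:** I pressed on the middle of the hub. The last reading before it gave way was about 8 N. The hub then met firm contact at 94.9 mm, where home is 95 mm, with a final push of 12 N.

**Final checks:**
- **Height and level:** The green and red dots, near opposite edges of the tray, dropped from about 75 mm to 65.3 mm, where 65 mm is expected at home.
- **Alignment:** The notch line and the mark still agree within 0.7°, and the pin shows in the notch.
- **Other things:** The jar and putty rubber show no shift (under 0.1 px). The tin reads 0.3 px, probably from the arm's shadow, as the arm never came near it.
- **Checks that disagreed:** The blue dot read 69.7 mm. I put this down to a rib partly hiding it in the side view, as its area there had nearly halved. The yellow dot could not be measured, because it was matched to the wrong blob in both picture pairs.

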